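Find and mark the balance point of a lamp arm

ROBOT

A 6-joint arm with a two-finger parallel gripper is mounted at the origin on a cart in front of the work surface, level with it; the furniture and walls round the work are solid. World frame = base frame: x ahead of the robot, y to its left, z up, the work surface at z = 0. Lengths are in m, angles in degrees, forces in N, time in s.
With the tool pointing down it reaches from about 0.35 to 0.875 m from the base axis. Payload 4.2 kg.
Tool frame: the origin (TCP) lies at the very end of the fingers, on their centre line; the grasp point (between the pads) lies 19 mm behind it; z points along the fingers, y is the line along which they close (so a half turn about z gives the same grasp; the last joint's range is limited). The gripper opens to 87 mm and grips with 3 to 60 N. Pads are 19 mm wide; open, the fingers measure 117 mm over their backs; the gripper's body (75 mm by 190 mm) begins 51 mm behind the grasp point.
Start: joints at [86.608, 22.042, 0.453, 0, -68.411, -14.817], TCP at [0.195, 0.594, 0.223] pointing down, gripper open.
Joint ranges: [-179.83, 179.83], [-69.29, 118.12], [-61.27, 80.66], [-181.25, 117.63], [-171.15, -9.14], [-177.46, 177.46]. Speed limits (degrees/s): [159.86, 159.86, 180, 180, 180, 180].

INTERFACE

Orientations are given as a 3x3 rotation matrix whose columns are the frame's x, y, z axes.
In Python, from station import sense, cams, r gives the robot as it stands. The module is installed in compiled form; this text tells all that it offers.
- The arm moves only by the tool step_arm, never from a script. Its argument "targets" is text: rows parted by semicolons, each of 4 numbers parted by spaces: the shift along the tool's x, y, z in cm, then the turn about the tool's z in degrees. In form: x y z turn; .... A call has 1 to 12 rows; each row shifts and turns the commanded pose from where the row before left it, along the tool's axes as they then stand; what a row does not reach is not made up. A row lasts 1/12 s, in which the tool goes at most 41.7 mm and 7.16 degrees, less where a joint would pass 70% of its speed; a pose out of reach is approached as far as the arm can. A call with a gripper value outside its range is refused whole. "claw" is the finger opening in cm, from 0 to 8.7, set as the call begins (left out, the last holds). The fingers move at their own pace and stop on an object; the grip force is fixed at half the most. Time passes only in rows, so rows that do not move let the fingers close. It gives the time, the measured TCP pose, the force, the opening and the grip force at its end, in the units of the state.
- sense(): the state, without advancing time (a new reading comes with each control period).
- cams.capture(name): name is "scene" or "side" or "wrist"; returns a dict with "frame" (420x560x3 uint8, blue, green, red), "vertical_fov" (degrees; the focal length in pixels is half the picture's height over the tangent of half this angle, whatever the lens; pixels are square), "cx", "cy" (the principal point, pixels), "dist_coeffs" ([k1, k2, p1, p2, k3] as OpenCV has them; the pictures are not rectified), "eye" and "rotation" of the camera in the world; the wrist camera has in their place "tool_from_camera" (4x4, takes a point from camera to tool coordinates, whose origin is the TCP and whose axes are the flange's). Camera axes: x right, y down, z forward; pixel columns grow to the right and rows downward; lengths in m; the calibration is good to about 2 mm. A picture is of the moment at which its call begins: read the wrist's pose just before it. There is no depth.
- r.finish_job(): hands the job in; it is judged then, once.
The state is a dict: "time_s": time; "joints": joint angles; "joint_velocities": joint speeds; "effort": joint torques, N m; "tcp_pos": TCP position; "ee_rot": TCP orientation; "wrist_force": force on the tool from outside, world axes, zero at the start; "moment": the same for the moment, N m; "gripper_width": opening from 0.0 (shut) to 1.0 (fully open); "gripper_force": force on a finger pad.
Only numpy, scipy, OpenCV 4.12 (cv2) and the standard library are available. Lean on these libraries where they do the work, as an engineer would, in place of code of your own. Each camera call takes 0.05 s, during which the arm holds its last target. There are 200 camera calls.

TASK

The channel-shaped lamp arm lies tipped over on the rounded knife edge of the balancing stand. Slide it along the edge, without lifting it off and without pressing hard on the edge (stay below 25 N), until it stays balanced level by itself, clear of both rests, when you let go. Then mark that point: set the saddle marker astride the arm, right above the knife edge, so that the arm stays balanced with it; leave the stapler, eraser and calculator where they are.

Things in the scene. Friction and masses are not known exactly. Their poses are not given: they have to be found in the camera images.
- stand: Fixed dark steel balancing stand. Origin: centre of its underside on the desk; x (level) along the direction in which the arm lies and slides, z up. Base plate 200 x 80 x 10 mm; in its middle a guide blade 60 mm long (x), 16 mm wide, top at 66 mm, carries the knife edge. Two crossbars (rests), 8 mm round, at x = -85 and +85 mm, tops at 41 mm, stop the arm when it tips about 0.17 rad either way
- ridge (a point): Middle of the top line of the steel knife edge, which is rounded to 4 mm radius, runs across (along y) and is 16 mm wide; 80 mm above the desk, above the stand's origin; axes as the stand's
- lamp_arm: Loose aluminium channel, 250 mm long (x), 40 mm wide (y), open downward: web 4 mm thick and two flanges 9 mm thick reaching 24 mm below the web's underside, 22 mm apart, astride the guide blade with 3 mm play a side. 0.30 kg. Origin: middle of the web's underside, which lies on the knife edge; x along the arm away from the stud, z up. At the start the edge is 42 to 54 mm on the +x side of it
- stud_foot (a point): Foot of the arm's stud, on top of the web 85 mm from the arm's middle on the -x side: an upright steel pin 14 mm thick, 30 mm tall, that can be pushed either way along the arm or pinched; axes as the arm's. The arm rubs on the edge: moving it takes 1 to 4 N. At the start the stud side hangs down on its rest
- far_end (a point): Middle of the underside of the web at the arm's +x end, 125 mm from its middle. Ballast hidden in the arm puts its balance point up to 30 mm before or beyond the middle. Within about 3 mm of balance the arm hangs free, tilting about 0.06 rad per mm off, and swings about a second when let go; farther off, the side holding the balance point sinks to its rest
- marker_saddle: Loose black saddle (inverted U), 25 g, standing on its legs on the desk at first. Bridge 14 mm (x) by 56 mm across (y), 5 mm thick; legs at both ends reach 14 mm below its underside, 46 mm apart; on it a grip block 12 mm (x) by 20 mm (y), top 32 mm above the bridge's underside. Origin: centre of the bridge's underside (14 mm above the desk at first; lies on the web's top when set on the arm); z up
- stapler: blue and black desk stapler, 145 x 36 x 43 mm, bystander; origin at its underside
- eraser: block eraser, 60 x 24 x 13 mm, bystander; origin at its underside
- calculator: pocket calculator, 128 x 78 x 14 mm, bystander; origin at its underside
Not all that is in view belongs to the job. Of the things like the marker_saddle, leave any that is orange; of the rest the smaller one is meant.

How it is judged:
By the outcome, as a careful person would: the job done as asked, in the order asked, and still so for the second after the job is handed in, with the robot touching nothing.
It also fails if it takes over 67 s, if anything falls off the work surface, if the arm or the gripper's body presses on something with over 40 N, if the wrist force passes 120 N, or if a joint passes its speed limit or range.

## Working session

There is one attempt and no reset: what is moved stays moved. The work goes in short steps, Python scripts to look and compute and a tool call to move; the robot and the scene stay as the last step left them, time stands still between calls to the robot, and variables do not carry over. Pictures are saved under pics/ and viewed, at most 10 in all, crops included, and the job is handed in when it is done.

Besides the shell and the picture viewer there is one more tool, called after "Emit:" as a command line: name --argument value ..., lists and objects as JSON in quotes. step_arm: Moves the arm, as the interface text tells. Its arguments: {"type":"object","properties":{"targets":{"type":"string"},"claw":{"type":"number"}},"required":["targets"]}

```bash
mkdir -p pics; cat > h.py <<'E'
import numpy as np, cv2
from station import sense, cams, r
def cap(n):
    s=sense(); d=cams.capture(n); f=210/np.tan(np.radians(d['vertical_fov']/2))
    d['K']=np.array([[f,0,d['cx']],[0,f,d['cy']],[0,0,1.]]); d['D']=np.array(d['dist_coeffs'],float)
    if n=='wrist':
        T=np.array(d['tool_from_camera']); R=np.array(s['ee_rot'])
        d['eye']=R@T[:3,3]+s['tcp_pos']; d['rotation']=R@T[:3,:3]
    d['eye']=np.array(d['eye']); d['rotation']=np.array(d['rotation']); return d
def ray(d,uv):
    p=cv2.undistortPoints(np.array(uv,float).reshape(-1,1,2),d['K'],d['D'])[:,0]
    return np.c_[p,np.ones(len(p))]@d['rotation'].T
def onz(d,uv,z):
    v=ray(d,uv); return d['eye']+v*((z-d['eye'][2])/v[:,2])[:,None]
def proj(d,P):
    R=d['rotation'].T; return cv2.projectPoints(np.array(P,float).reshape(-1,3),cv2.Rodrigues(R)[0],-R@d['eye'],d['K'],d['D'])[0][:,0]
E
python3 - <<'E'
from h import *
s=sense(); print({k:np.round(v,3).tolist() for k,v in s.items()})
ims=[]
for n in ['scene','side','wrist']:
    d=cap(n); cv2.imwrite(f'pics/{n}0.png',d['frame']); print(n,d['eye'].round(3),d['rotation'].round(3).tolist(),d['vertical_fov'])
E
```

```text
{'time_s': 0.0, 'joints': [86.61, 22.09, 0.379, -0.028, -68.411, -14.819], 'joint_velocities': [0.051, -0.013, -0.063, 0.004, 0.147, 0.009], 'effort': [0.0, -39.067, 18.741, 4.22, 0.011, -0.0], 'tcp_pos': [0.195, 0.593, 0.221], 'ee_rot': [[0.95, -0.313, -0.001], [-0.313, -0.95, -0.002], [0.0, 0.002, -1.0]], 'wrist_force': [-0.751, 0.224, 0.267], 'moment': [0.03, 0.012, 0.01], 'gripper_force': 0.0, 'gripper_width': 1.001}
scene [0.045 0.544 0.556] [[-0.732, -0.365, 0.575], [-0.681, 0.367, -0.634], [0.02, -0.856, -0.517]] 53.94370178076394
side [ 0.55  -1.001  0.709] [[1.0, 0.017, -0.025], [0.03, -0.524, 0.851], [0.001, -0.852, -0.524]] 43.92586683621898
wrist [0.272 0.568 0.384] [[-0.313, -0.908, -0.279], [-0.95, 0.299, 0.091], [0.0, 0.293, -0.956]] 69.77725610897427
```

View pics/scene0.png

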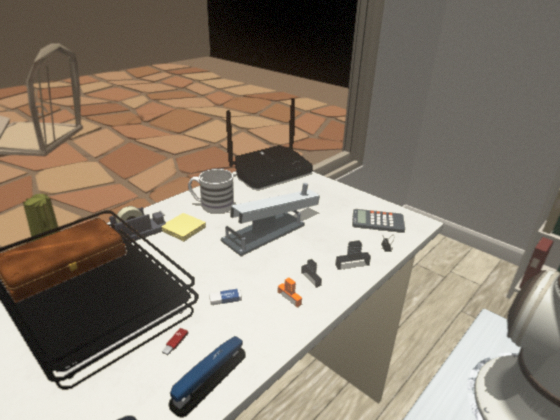

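View pics/side0.png

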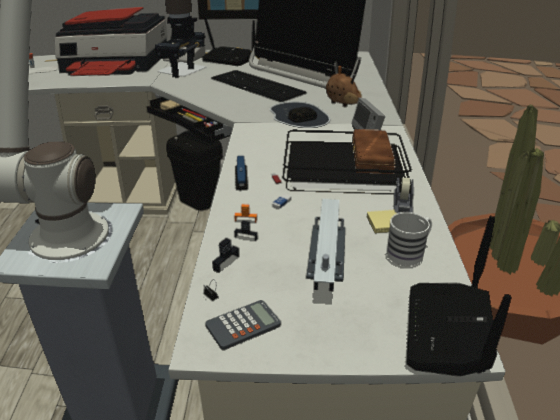

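The stand and arm are at scene (265,225), with the stud at (305,188), and at side (327,245). The two black saddles are at scene (312,272) and (353,257), and the orange one is at (290,290). I'll zoom in.

```bash
python3 - <<'E'
from h import *
a=cv2.imread('pics/scene0.png')[170:310,200:400]; b=cv2.imread('pics/side0.png')[190:300,195:355]
o=np.zeros((600,800,3),np.uint8); 
a=cv2.resize(a,None,fx=2.9,fy=2.9,interpolation=3) if 0 else cv2.resize(a[:, :],(800,560),interpolation=cv2.INTER_CUBIC)
cv2.imwrite('pics/a.png',a); cv2.imwrite('pics/b.png',cv2.resize(b,(800,550),interpolation=cv2.INTER_CUBIC))
d=cap('scene');e=cap('side')
print(onz(d,[(312,283),(353,264),(290,300)],0.0).round(3)); print(onz(e,[(245,238),(226,265),(245,220)],0.0).round(3))
E
```

```text
[[ 0.43   0.016  0.   ]
 [ 0.405 -0.095  0.   ]
 [ 0.429  0.085  0.   ]]
[[ 0.438  0.006  0.   ]
 [ 0.405 -0.099  0.   ]
 [ 0.431  0.083  0.   ]]
```

View pics/a.png

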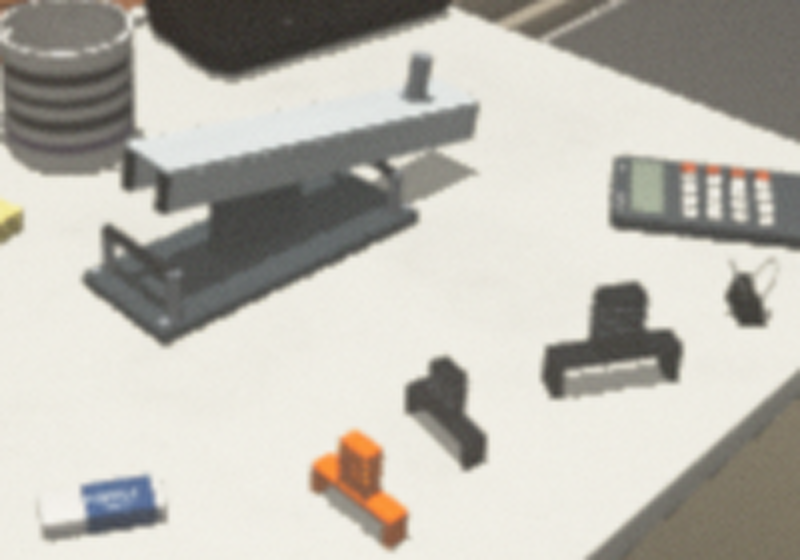

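View pics/b.png

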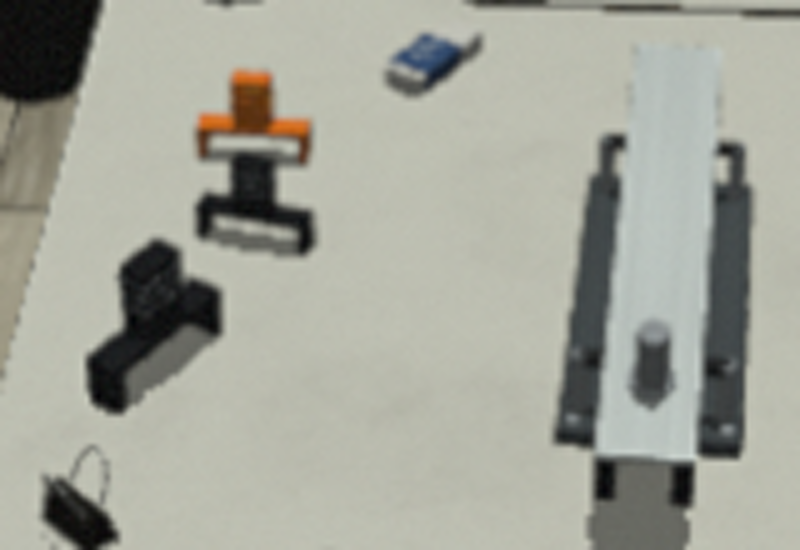

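The smaller black saddle is at scene (311,273) and side (246,231), with its bar running roughly along world x. The arm lies along world y with the stud on the −y side. Next I need the stand pose and stud from rays.

```bash
python3 - <<'E'
from h import *
d=cap('scene');e=cap('side')
A=lambda L:[(200+u/4,170+v/4) for u,v in L]
B=lambda L:[(195+u/5,190+v/5) for u,v in L]
P=lambda n,x:print(n,(1000*x).round().tolist())
P('scene base z0 L,F,R',onz(d,A([(85,283),(165,344),(417,222)]),0.0))
P('side base z0 NL,NR',onz(e,B([(557,443),(741,455)]),0.0))
def tri(ua,ub):
    a=ray(d,A([ua]))[0];b=ray(e,B([ub]))[0]
    s=np.linalg.lstsq(np.c_[a,-b],e['eye']-d['eye'],rcond=None)[0]
    p,q=d['eye']+a*s[0],e['eye']+b*s[1]; return (p+q)/2,np.linalg.norm(p-q)
for n,ua,ub in [('studtop',(421,58),(655,328)),('far near corner (web top)',(172,175),(635,50)),('far back corner',(127,150),(720,50)),('stud-end back',(477,102),(697,458)),('saddle grip top',(447,364),(252,160))]:
    p,g=tri(ua,ub); P(n,np.r_[p,g])
E
```

```text
scene base z0 L,F,R [[676.0, 48.0, 0.0], [600.0, 56.0, 0.0], [580.0, -139.0, 0.0]]
side base z0 NL,NR [[581.0, -140.0, 0.0], [659.0, -146.0, 0.0]]
studtop [616.0, -177.0, 89.0, 2.0]
far near corner (web top) [617.0, 32.0, 92.0, 1.0]
far back corner [655.0, 31.0, 93.0, 3.0]
stud-end back [619.0, -222.0, 49.0, 33.0]
saddle grip top [441.0, 7.0, 45.0, 1.0]
```

Emit:
step_arm --targets "0 0 0 -6.4; 0 0 0 -6.4; 2.2 3.3 0 0; 2.2 3.3 0 0; 2.2 3.3 0 0; 2.2 3.3 0 0; 2.2 3.3 0 0; 2.2 3.3 0 0; 2.2 3.3 0 0; 2.2 3.3 0 0; 2.2 3.3 0 0; 2.2 3.3 0 0" --claw 3.0

```text
time_s: 1.35
tcp_pos: [0.3836, 0.2426, 0.223]
ee_rot: [[0.996, -0.094, 0.001], [-0.094, -0.996, 0.001], [0.001, -0.001, -1.0]]
wrist_force: [1.0, 0.3, -0.8]
gripper_width: 0.355
gripper_force: 0.0
```

Emit:
step_arm --targets "2.2 3.3 0.5 0; 2.2 3.3 0.5 0; 2.2 3.3 0.5 0; 2.2 3.3 0.5 0; 2.2 3.3 0.5 0; 2.2 3.3 0.5 0; 2.2 3.3 0.5 0; 2.2 3.3 0.5 0; 2.2 3.3 0.5 0; 2.2 3.3 0.5 0; 2.2 3.3 0.5 0; 0 0 0 0"

```text
time_s: 2.35
tcp_pos: [0.5917, -0.1451, 0.1655]
ee_rot: [[0.995, -0.1, -0.001], [-0.1, -0.995, -0.001], [-0.001, 0.001, -1.0]]
wrist_force: [0.6, 1.1, 0.0]
gripper_width: 0.341
gripper_force: 0.0
```

```bash
python3 - <<'E'
from h import *
s=sense(); print(s['time_s'],s['tcp_pos'],np.round(s['ee_rot'],3).tolist(),s['wrist_force'],s['gripper_width'])
w=cap('wrist'); v=w['frame'].copy()
print(proj(w,[(.616,-.177,.089),(.616,-.172,.061),(.629,-.045,.084)]))
d=cap('scene')
c=cv2.resize(d['frame'][150:260,190:350],(580,400),interpolation=2)
o=np.zeros((420,800,3),np.uint8); o[:,:]=0
o[:270,:360]=cv2.resize(v,(360,270)); 
o=np.zeros((600,800,3),np.uint8); o[:300,:400]=cv2.resize(v,(400,300)); o[:300,400:]=cv2.resize(d['frame'],(400,300)); o[300:,:400]=cv2.resize(d['frame'][140:260,190:350],(400,300)); 
cv2.imwrite('pics/c.png',o)
E
```

```text
2.35 [ 0.59169078 -0.14507034  0.16545818] [[0.995, -0.1, -0.001], [-0.1, -0.995, -0.001], [-0.001, 0.001, -1.0]] [0.56112487 1.06546359 0.01203477] 0.3411957448680187
[[317.28996898 188.15004475]
 [308.13849886 181.81405812]
 [156.97968114 187.28336128]]
```

View pics/c.png

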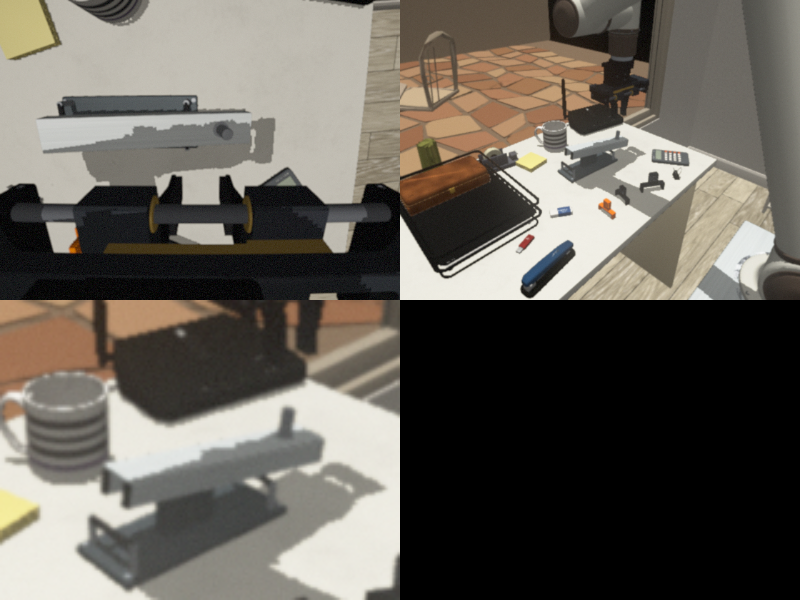

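Wrist view: the stud top is at (318,183) against (317,188) predicted, so the estimate holds. I'll go over the stud and descend around it.

Emit:
step_arm --targets "1.4 1.35 1.5 0; 1.4 1.35 1.5 0; 0 0 0 0; 0 0 0 0" --claw 3.0

```text
time_s: 2.78
tcp_pos: [0.6145, -0.1685, 0.1368]
ee_rot: [[0.996, -0.094, -0.002], [-0.094, -0.996, 0.0], [-0.002, -0.0, -1.0]]
wrist_force: [-0.1, -0.2, -0.4]
gripper_width: 0.345
gripper_force: 0.0
```

```bash
python3 - <<'E'
from h import *
s=sense(); print(s['time_s'],s['tcp_pos'],s['wrist_force'])
w=cap('wrist')
R=np.array(s['ee_rot']);t=s['tcp_pos']
# fingertip inner faces and the stud as predicted
print(proj(w,[t+R@[0,.015,0],t-R@[0,.015,0],(.616,-.177,.089)]))
cv2.imwrite('pics/d.png',w['frame'])
E
```

```text
2.7833 [ 0.61450686 -0.16846974  0.13676701] [-0.11664209 -0.23053094 -0.39620881]
[[306.45491622 261.57762497]
 [256.06513646 261.54514798]
 [292.47446608 229.59969131]]
```

View pics/d.png

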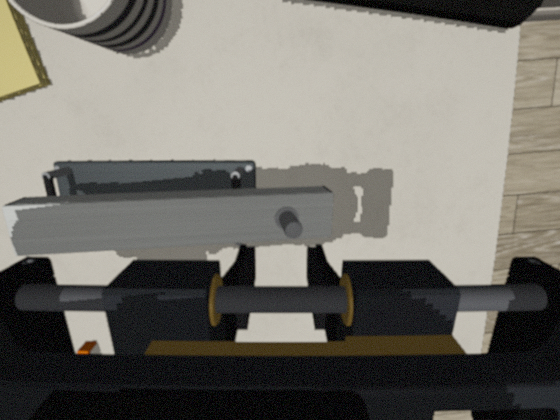

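The stud top is seen at (293,230), exactly as predicted. Descending.

Emit:
step_arm --targets "0.24 0.57 0 0; 0 0 2 0; 0 0 2 0; 0 0 1.4 0; 0 0 0 0"

```text
time_s: 3.25
tcp_pos: [0.615, -0.1743, 0.0814]
ee_rot: [[0.996, -0.094, -0.005], [-0.094, -0.996, 0.001], [-0.005, -0.001, -1.0]]
wrist_force: [-0.8, 0.1, -1.0]
gripper_width: 0.347
gripper_force: 0.0
```

Emit:
step_arm --targets "0 -0.3 0 0; 0 -0.3 0 0; 0 -0.3 0 0; 0 -0.2 0 0; 0 -0.2 0 0; 0 0 0 0"

```text
time_s: 3.75
tcp_pos: [0.6194, -0.163, 0.0857]
ee_rot: [[0.996, -0.093, 0.003], [-0.093, -0.996, -0.002], [0.003, 0.002, -1.0]]
wrist_force: [-0.3, -4.4, 3.6]
gripper_width: 0.348
gripper_force: 2.2
```

Emit:
step_arm --targets "0 0 -0.2 0; 0 -0.2 0 0; 0 -0.2 0 0; 0 -0.2 0 0; 0 0 0 0"

```text
time_s: 4.17
tcp_pos: [0.6194, -0.1568, 0.0866]
ee_rot: [[0.996, -0.094, 0.001], [-0.094, -0.996, -0.002], [0.001, 0.001, -1.0]]
wrist_force: [-0.5, -5.6, 4.4]
gripper_width: 0.347
gripper_force: 2.6
```

```bash
python3 - <<'E'
from h import *
for i in range(4):
    s=sense(); print(s['time_s'],s['tcp_pos'].round(4),s['wrist_force'].round(1))
    d=cap('scene')
f=d['frame'][140:260,190:350]
cv2.imwrite('pics/e.png',cv2.resize(f,(800,600),interpolation=cv2.INTER_CUBIC))
E
```

```text
4.1667 [ 0.6194 -0.1568  0.0866] [-0.5 -5.6  4.4]
4.2167 [ 0.6194 -0.1568  0.0866] [-1.  -5.   5.1]
4.2667 [ 0.6193 -0.1568  0.0866] [-1.6 -5.   4.5]
4.3167 [ 0.6193 -0.1568  0.0865] [-0.7 -5.1  4. ]
```

View pics/e.png

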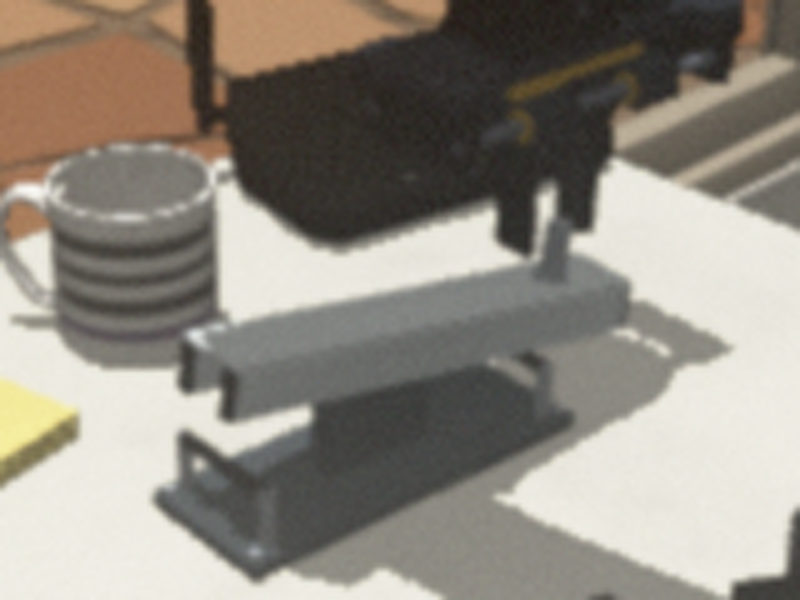

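The view shows the arm still tilted stud-side down, its far flange end faces dark at about (238,219) in the full frame, and the finger pushing the stud top. I'll track the near end face in the vertical plane of its flange to get tilt and slide.

```bash
cat >> h.py <<'E'
C=np.array([.62875,-.045,0]); X=np.array([.095,.9955,0]); Y=np.array([-.9955,.095,0])
def tilt(th=45):
    d=cap('scene'); g=cv2.cvtColor(d['frame'],cv2.COLOR_BGR2GRAY); x0,y0=215,195
    m=(g[y0:245,x0:250]<th).astype(np.uint8); n,l,st,ce=cv2.connectedComponentsWithStats(m,connectivity=4)
    s=sense(); print('t',round(s['time_s'],2),'tcp along,across,z',np.round([(s['tcp_pos']-C)@X*1e3,(s['tcp_pos']-C)@Y*1e3,s['tcp_pos'][2]*1e3],1),'F',s['wrist_force'].round(1))
    for i in range(1,n):
        if 8<=st[i,4]<=90:
            uv=ce[i]+[x0,y0]; v=ray(d,[uv])[0]; out=[]
            for y in (.0155,-.0155):
                k=((C-d['eye'])@Y+y)/(v@Y); p=d['eye']+k*v; a=(p-C)@X*1e3; z=p[2]*1e3
                out.append((round(a,1),round(z,1),'edge',round(125-a,1),'tilt',round((z+10-80)/a,3)))
            print(uv.round(1),st[i,4],'near',out[0],'back',out[1])
    return d
E
python3 -c "
from h import *
tilt();tilt(60)"
```

```text
t 4.42 tcp along,across,z [-112.2   -1.3   86.6] F [-0.9 -4.7  4.3]
t 4.47 tcp along,across,z [-112.2   -1.3   86.5] F [-0.5 -4.5  5.3]
```

```bash
python3 -c "
from h import *
d=cap('scene');g=cv2.cvtColor(d['frame'],6)
print(g[204:226,222:242])
"
```

```text
[[114 115 115 108 102  96  90  85  95 115 130 145 154 153 184 202 180 165
  156 146]
 [106  97  92  93  95 110 131 139 150 157 174 190 186 154 148 152 143 133
  133 132]
 [ 87  83  86  91 112 156 200 211 192 162 154 159 158 139 134 132 131 130
  131 132]
 [ 92  96  98 105 112 151 208 216 191 151 134 135 133 132 130 134 134 131
  131 128]
 [114 114 117 112  94 107 155 189 191 158 135 131 131 132 132 132 130 131
  133 131]
 [120 126 120 114  82  71 100 135 161 159 141 134 131 132 134 132 134 133
  135 132]
 [121 124 117 110  78  61  73  97 119 125 125 128 131 133 134 132 132 132
  131 132]
 [123 121 121 107  77  62  70  94 108 111 114 119 129 130 133 133 134 132
  132 131]
 [125 124 125 122  87  65  76  97 107 110 108 108 111 119 127 128 129 127
  128 129]
 [160 162 164 153 100  64  73 102 111 109 110 105  98  98 113 125 121 117
  116 117]
 [223 223 214 162  96  69  79 103 111 109 110 102  87  77  87 103 117 116
  112 112]
 [234 235 223 158  90  65  76 100 111 108 110 106  81  67  67  83 103 112
  113 112]
 [235 234 224 157  86  68  78 102 110 112 113 106  78  63  62  77 101 110
  111 110]
 [233 234 227 175 111  77  90 114 128 132 146 140  93  66  66  83 104 106
  108 109]
 [234 234 231 217 164 127 140 164 177 187 211 201 130  71  66  87 107 109
  109 111]
 [236 236 234 230 220 205 214 221 224 228 229 212 130  73  69  90 107 108
  110 112]
 [235 233 233 234 232 230 232 233 231 233 227 195 119  64  72  95 109 110
  109 107]
 [233 232 233 233 232 233 233 233 234 232 228 186 109  62  74 100 109 109
  106 111]
 [233 233 232 232 232 232 232 232 233 233 223 169 101  65  81 102 110 110
  116 128]
 [233 232 230 231 233 233 232 231 232 231 223 182 123  87  90 118 131 140
  155 174]
 [232 232 231 231 227 229 230 230 231 232 228 220 188 152 146 171 180 197
  215 223]
 [232 231 228 220 203 196 219 228 231 231 232 229 227 219 218 222 224 227
  230 233]]
```

```bash
sed -i 's/def tilt(th=45)/def tilt(th=92)/' h.py; python3 -c "
from h import *
tilt()"
```

```text
t 4.57 tcp along,across,z [-112.3   -1.3   86.6] F [-0.9 -4.5  3.8]
[219.4 195.4] 19 near (np.float64(129.7), np.float64(154.5), 'edge', np.float64(-4.7), 'tilt', np.float64(0.652)) back (np.float64(109.7), np.float64(134.5), 'edge', np.float64(15.3), 'tilt', np.float64(0.588))
[223.7 199.8] 57 near (np.float64(119.9), np.float64(140.9), 'edge', np.float64(5.1), 'tilt', np.float64(0.591)) back (np.float64(99.4), np.float64(120.2), 'edge', np.float64(25.6), 'tilt', np.float64(0.505))
[220.1 206.6] 12 near (np.float64(129.6), np.float64(128.5), 'edge', np.float64(-4.6), 'tilt', np.float64(0.451)) back (np.float64(109.6), np.float64(107.2), 'edge', np.float64(15.4), 'tilt', np.float64(0.339))
[227.1 213. ] 23 near (np.float64(113.3), np.float64(107.0), 'edge', np.float64(11.7), 'tilt', np.float64(0.326)) back (np.float64(92.5), np.float64(84.6), 'edge', np.float64(32.5), 'tilt', np.float64(0.157))
[235.6 217.9] 28 near (np.float64(92.1), np.float64(86.5), 'edge', np.float64(32.9), 'tilt', np.float64(0.179)) back (np.float64(70.2), np.float64(63.0), 'edge', np.float64(54.8), 'tilt', np.float64(-0.099))
```

Emit:
step_arm --targets "0 -0.2 0 0; 0 -0.2 0 0; 0 -0.2 0 0; 0 -0.2 0 0; 0 0 0 0; 0 0.3 0 0; 0 0 0 0; 0 0 0 0; 0 0 0 0"

```text
time_s: 5.32
tcp_pos: [0.619, -0.1505, 0.0848]
ee_rot: [[0.996, -0.094, -0.001], [-0.094, -0.996, 0.001], [-0.001, -0.001, -1.0]]
wrist_force: [-0.1, 0.6, -0.2]
gripper_width: 0.345
gripper_force: 0.0
```

```bash
python3 -c "
from h import *
tilt()"
```

```text
t 5.37 tcp along,across,z [-106.    -0.4   84.9] F [0.3 1.3 0.5]
[219.7 195.4] 20 near (np.float64(128.9), np.float64(154.3), 'edge', np.float64(-3.9), 'tilt', np.float64(0.654)) back (np.float64(108.8), np.float64(134.3), 'edge', np.float64(16.2), 'tilt', np.float64(0.59))
[224.  199.7] 59 near (np.float64(119.2), np.float64(141.0), 'edge', np.float64(5.8), 'tilt', np.float64(0.596)) back (np.float64(98.7), np.float64(120.3), 'edge', np.float64(26.3), 'tilt', np.float64(0.51))
[218.9 206.7] 10 near (np.float64(132.5), np.float64(129.3), 'edge', np.float64(-7.5), 'tilt', np.float64(0.447)) back (np.float64(112.6), np.float64(108.0), 'edge', np.float64(12.4), 'tilt', np.float64(0.337))
[224.5 213.2] 26 near (np.float64(119.7), np.float64(108.7), 'edge', np.float64(5.3), 'tilt', np.float64(0.324)) back (np.float64(99.2), np.float64(86.4), 'edge', np.float64(25.8), 'tilt', np.float64(0.166))
[233.  219.3] 27 near (np.float64(99.2), np.float64(85.5), 'edge', np.float64(25.8), 'tilt', np.float64(0.157)) back (np.float64(77.7), np.float64(62.1), 'edge', np.float64(47.3), 'tilt', np.float64(-0.102))
```

```bash
python3 - <<'E'
s=open('h.py').read()
a=s.index("            print(uv"); b=s.index("    return d\n",a)
s=s[:a]+"            for q,o in zip(('near','back'),out):\n                if abs(o[4])<.24 and 60<o[0]<190 and 40<o[1]<105: print(uv.round(1),st[i,4],q,*[float(w) if not isinstance(w,str) else w for w in o])\n"+s[b:]
open('h.py','w').write(s)
E
```

Emit:
step_arm --targets "0 -0.3 -0.1 0; 0 -0.25 0 0; 0 -0.25 0 0; 0 -0.25 0 0; 0 -0.25 0 0; 0 0 0 0; 0 0.3 0 0; 0 0 0 0; 0 0 0 0; 0 0 0 0"

```text
time_s: 6.2
tcp_pos: [0.6203, -0.141, 0.0864]
ee_rot: [[0.996, -0.094, -0.0], [-0.094, -0.996, 0.0], [-0.0, -0.0, -1.0]]
wrist_force: [0.4, 0.2, -0.8]
gripper_width: 0.341
gripper_force: 0.1
```

```bash
python3 -c "
from h import *
tilt()"
```

```text
t 6.25 tcp along,across,z [-96.5  -0.7  86.4] F [ 0.5 -0.2 -0.6]Traceback (most recent call last):
  File "<string>", line 3, in <module>
    tilt()
    ~~~~^^
  File "h.py", line 29, in tilt
    if abs(o[4])<.24 and 60<o[0]<190 and 40<o[1]<105: print(uv.round(1),st[i,4],q,*[float(w) if not isinstance(w,str) else w for w in o])
       ~~~^^^^^^
TypeError: bad operand type for abs(): 'str'
```

```bash
sed -i 's/abs(o\[4\])/abs(o[5])/' h.py; python3 -c "
from h import *
tilt()"
```

```text
t 6.3 tcp along,across,z [-96.5  -0.7  86.4] F [-1.2  0.7  0.6]
[221.  222.7] 17 near 129.9 89.5 edge -4.9 tilt 0.15
[221.  222.7] 17 back 109.9 66.2 edge 15.1 tilt -0.035
[228.4 229.1] 39 near 112.3 66.0 edge 12.7 tilt -0.036
```

Emit:
step_arm --targets "0 -0.3 -0.2 0; 0 -0.2 0 0; 0 -0.2 0 0; 0 -0.2 0 0; 0 -0.2 0 0; 0 0 0 0; 0 0.3 0 0; 0 0 0 0; 0 0 0 0; 0 0 0 0"

```text
time_s: 7.13
tcp_pos: [0.621, -0.1334, 0.0885]
ee_rot: [[0.996, -0.094, 0.0], [-0.094, -0.996, 0.0], [-0.0, -0.0, -1.0]]
wrist_force: [-0.2, 0.4, -0.4]
gripper_width: 0.344
gripper_force: 0.1
```

```bash
python3 -c "
from h import *
tilt()"
```

```text
t 7.18 tcp along,across,z [-88.7  -0.7  88.5] F [-0.9  0.1  1.5]
[219.7 224.8] 16 near 133.4 85.8 edge -8.4 tilt 0.119
[219.7 224.8] 16 back 113.6 62.4 edge 11.4 tilt -0.067
```

Emit:
step_arm --targets "0 0 -0.5 0; 0 0 -1 0; 0 0 -1.5 0; 0 0 -1 0; 0 0 0 0; 0 0 0 0; 0 0 0 0; 0 0 0 0; 0 0 0 0; 0 0 0 0; 0 0 0 0; 0 0 0 0"

```text
time_s: 8.18
tcp_pos: [0.6209, -0.1334, 0.1283]
ee_rot: [[0.996, -0.094, -0.0], [-0.094, -0.996, -0.0], [-0.0, 0.0, -1.0]]
wrist_force: [-0.6, -0.3, 0.1]
gripper_width: 0.347
gripper_force: 0.0
```

```bash
python3 -c "
from h import *
d=tilt()
cv2.imwrite('pics/f.png',cv2.resize(d['frame'][140:260,190:350],(800,600),interpolation=cv2.INTER_CUBIC))"
```

```text
t 8.23 tcp along,across,z [-88.7  -0.7 128.3] F [0.7 0.  0. ]
[221.2 229.5] 10 near 130.4 72.6 edge -5.4 tilt 0.02
[221.2 229.5] 10 back 110.5 48.5 edge 14.5 tilt -0.194
```

View pics/f.png

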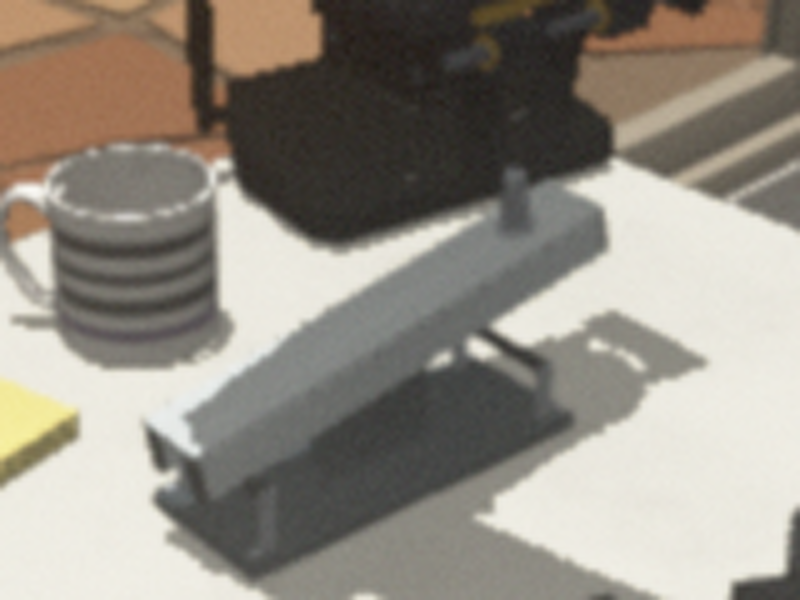

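The arm is now tipped with its far end down; the stud top is at full-frame (293,174) and the near end face around (230.5,234.5). I'll compute where it sits.

```bash
cat >> h.py <<'E'
def onpl(d,uv,y):
    v=ray(d,uv); k=((C-d['eye'])@Y+y)/(v@Y); p=d['eye']+k[:,None]*v
    return np.c_[(p-C)@X,p[:,2]]*1e3
E
python3 - <<'E'
from h import *
d=cap('scene'); print('stud top',onpl(d,[(190+515/5,140+172/5)],0),'near face',onpl(d,[(190+203/5,140+470/5)],.0155),'back',onpl(d,[(190+158/5,140+445/5)],-.0155))
# stud lower: stud-end near bottom, stud foot
print('stud foot',onpl(d,[(190+515/5,140+228/5)],0))
E
```

```text
stud top [[-90.01846654 128.51299865]] near face [[107.12911515  51.06934112]] back [[109.34888514  49.3907133 ]]
stud foot [[-91.56225382  98.092604  ]]
```

Estimate: edge offset about 13 mm now (far end down) and about 25 mm earlier (stud down), so I'll aim for 19. I'll press the stud side gently down with the straddling fingertips, then push it back.

Emit:
step_arm --targets "0 0.5 0 0; 0 0 1 0; 0 0 1 0; 0 0 0.8 0; 0 0 0.6 0; 0 0 0.6 0; 0 0 0.6 0; 0 0 0.3 0; 0 0 0 0"

```text
time_s: 9.03
tcp_pos: [0.6201, -0.1383, 0.0785]
ee_rot: [[0.996, -0.094, -0.002], [-0.094, -0.996, 0.0], [-0.002, 0.0, -1.0]]
wrist_force: [-0.1, -0.9, -0.0]
gripper_width: 0.344
gripper_force: 0.2
```

Emit:
step_arm --targets "0 0.4 0 0; 0 0.3 0 0; 0 0.2 0 0; 0 0.2 0 0; 0 0.2 0 0; 0 0.2 0 0; 0 0.2 0 0; 0 0.1 0 0; 0 0 0 0"

```text
time_s: 9.78
tcp_pos: [0.6187, -0.1566, 0.0795]
ee_rot: [[0.996, -0.094, -0.0], [-0.094, -0.996, -0.0], [-0.0, 0.0, -1.0]]
wrist_force: [0.3, 0.7, -0.2]
gripper_width: 0.35
gripper_force: 0.5
```

```bash
python3 -c "
from h import *
d=tilt()"
```

```text
t 9.83 tcp along,across,z [-112.1   -0.7   79.5] F [ 0.7  1.1 -0.3]
[222.6 219.1] 17 near 125.4 96.7 edge -0.4 tilt 0.213
[222.6 219.1] 17 back 105.2 73.8 edge 19.8 tilt 0.036
```

Emit:
step_arm --targets "0 -0.4 0 0; 0 0 -0.2 0; 0 0 -0.2 0; 0 0 -0.3 0; 0 0 -0.4 0; 0 0 -1 0; 0 0 -1.5 0; 0 0 -1.5 0; 0 0 0 0; 0 0 0 0; 0 0 0 0; 0 0 0 0"

```text
time_s: 10.83
tcp_pos: [0.6185, -0.1522, 0.1297]
ee_rot: [[0.996, -0.094, -0.002], [-0.094, -0.996, 0.0], [-0.002, -0.0, -1.0]]
wrist_force: [0.6, 0.0, -0.9]
gripper_width: 0.343
gripper_force: 0.0
```

Emit:
step_arm --targets "0 0 0 0; 0 0 0 0; 0 0 0 0; 0 0 0 0; 0 0 0 0; 0 0 0 0; 0 0 0 0; 0 0 0 0"

```text
time_s: 11.5
tcp_pos: [0.6193, -0.1523, 0.1306]
ee_rot: [[0.996, -0.094, 0.0], [-0.094, -0.996, -0.0], [0.0, 0.0, -1.0]]
wrist_force: [0.3, 0.7, 0.4]
gripper_width: 0.342
gripper_force: 0.0
```

```bash
python3 -c "
from h import *
d=tilt();tilt();tilt();d=tilt()
cv2.imwrite('pics/g.png',cv2.resize(d['frame'][140:260,190:350],(800,600),interpolation=cv2.INTER_CUBIC))"
```

```text
t 11.55 tcp along,across,z [-107.7   -0.7  130.6] F [ 0.2 -0.4  0. ]
[222.9 219.7] 20 near 124.7 94.8 edge 0.3 tilt 0.199
[222.9 219.7] 20 back 104.5 71.8 edge 20.5 tilt 0.017
t 11.6 tcp along,across,z [-107.7   -0.7  130.6] F [ 0.4 -0.8  0.3]
[223.  219.6] 21 near 124.6 95.0 edge 0.4 tilt 0.2
[223.  219.6] 21 back 104.3 72.0 edge 20.7 tilt 0.019
t 11.65 tcp along,across,z [-107.7   -0.7  130.6] F [0.5 0.2 0.5]
[222.8 219.9] 20 near 125.0 94.4 edge 0.0 tilt 0.196
[222.8 219.9] 20 back 104.8 71.4 edge 20.2 tilt 0.014
t 11.7 tcp along,across,z [-107.7   -0.7  130.6] F [0.8 0.2 1.1]
[222.9 219.9] 21 near 124.8 94.5 edge 0.2 tilt 0.196
[222.9 219.9] 21 back 104.6 71.5 edge 20.4 tilt 0.014
```

View pics/g.png

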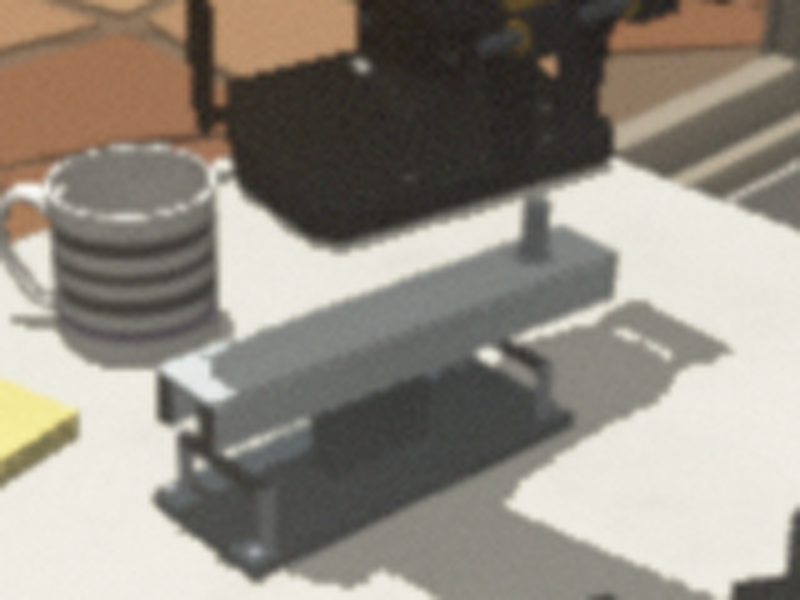

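The arm hangs free and near level, clear of both rests. Next is a finer tilt estimate from the corners and the stud.

```bash
python3 - <<'E'
from h import *
d=cap('scene'); Z=lambda u,v:(190+u/5,140+v/5)
for n,a,b in [('bottom',(613,292),(213,452)),('top',(615,257),(214,401))]:
    p=onpl(d,[Z(*a),Z(*b)],.02); q=p[1]-p[0]; print(n,p.round(1).tolist(),'len',np.hypot(*q).round(1),'tilt',(q[1]/q[0]).round(3))
print(onpl(d,[Z(537,197),Z(537,258)],0))
# rest reference from first scene shot (stud down)
A=lambda u,v:(200+u/4,170+v/4)
p=onpl(d,[A(472,137),A(166,210)],.02);q=p[1]-p[0];print('ref bottom',p.round(1).tolist(),(q[1]/q[0]).round(3))
# far-end-down reference from f.png
p=onpl(d,[Z(606,243),Z(200,503)],.02);q=p[1]-p[0];print('ref2 bottom',p.round(1).tolist(),(q[1]/q[0]).round(3))
p=onpl(d,[Z(603,206),Z(197,452)],.02);q=p[1]-p[0];print('ref2 top',p.round(1).tolist(),(q[1]/q[0]).round(3))
E
```

```text
bottom [[-142.8, 53.1], [104.5, 61.6]] len 247.4 tilt 0.034
top [[-142.4, 73.2], [102.8, 87.0]] len 245.6 tilt 0.056
[[-105.57970095  110.36979458]
 [-107.5889002    76.20904583]]
ref bottom [[-164.8, 28.1], [80.2, 71.9]] 0.179
ref2 bottom [[-135.2, 83.5], [112.6, 38.5]] -0.182
ref2 top [[-131.2, 105.1], [112.8, 65.2]] -0.164
```

Tilt is about +0.035 rad (stud side slightly low), so I want roughly 0.6 mm more toward +x. The fingertips go just above the level web height to limit tipping.

Emit:
step_arm --targets "0 0 1.5 0; 0 0 1.5 0; 0 0 1 0; 0 0 0.5 0; 0 -0.4 0 0; 0 -0.4 0 0; 0 0 0 0"

```text
time_s: 12.33
tcp_pos: [0.6208, -0.1437, 0.0864]
ee_rot: [[0.996, -0.093, 0.002], [-0.093, -0.996, -0.0], [0.002, 0.0, -1.0]]
wrist_force: [0.6, -0.6, 0.6]
gripper_width: 0.346
gripper_force: 0.0
```

Emit:
step_arm --targets "0 -0.05 0 0; 0 -0.05 0 0; 0 0 0 0"

```text
time_s: 12.58
tcp_pos: [0.6204, -0.1432, 0.0861]
ee_rot: [[0.996, -0.094, 0.001], [-0.094, -0.996, -0.0], [0.001, -0.0, -1.0]]
wrist_force: [-0.2, -0.4, -0.1]
gripper_width: 0.346
gripper_force: 0.0
```

Emit:
step_arm --targets "0 -0.05 0 0; 0 0 0 0; 0 0 0 0"

```text
time_s: 12.83
tcp_pos: [0.6201, -0.1429, 0.0856]
ee_rot: [[0.996, -0.094, 0.0], [-0.094, -0.996, -0.0], [0.0, 0.0, -1.0]]
wrist_force: [0.5, -0.1, 0.3]
gripper_width: 0.344
gripper_force: 0.0
```

```bash
python3 -c "
from h import *
tilt();tilt()"
```

```text
t 12.88 tcp along,across,z [-98.3  -0.7  85.6] F [-0.2 -0.9  0.6]
[222.8 219.7] 19 near 124.9 94.8 edge 0.1 tilt 0.199
[222.8 219.7] 19 back 104.6 71.8 edge 20.4 tilt 0.017
t 12.93 tcp along,across,z [-98.3  -0.7  85.6] F [ 0.7 -0.8  0. ]
[222.9 219.6] 20 near 124.7 94.9 edge 0.3 tilt 0.2
[222.9 219.6] 20 back 104.5 71.9 edge 20.5 tilt 0.019
```

Emit:
step_arm --targets "0 -0.05 0 0; 0 -0.05 0 0; 0 -0.05 0 0; 0 0 0 0; 0 0 0 0"

```text
time_s: 13.35
tcp_pos: [0.6203, -0.1414, 0.0856]
ee_rot: [[0.996, -0.094, -0.0], [-0.094, -0.996, -0.0], [-0.0, 0.0, -1.0]]
wrist_force: [0.5, 0.2, -0.1]
gripper_width: 0.347
gripper_force: 0.3
```

```bash
python3 -c "
from h import *
tilt()"
```

```text
t 13.4 tcp along,across,z [-96.8  -0.7  85.6] F [-0.5 -1.4  0.1]
[223.  219.6] 21 near 124.6 95.0 edge 0.4 tilt 0.2
[223.  219.6] 21 back 104.3 72.0 edge 20.7 tilt 0.019
```

Emit:
step_arm --targets "0 -0.05 0 0; 0 -0.05 0 0; 0 0 0 0; 0 0 0 0"

```text
time_s: 13.73
tcp_pos: [0.6204, -0.1406, 0.0857]
ee_rot: [[0.996, -0.094, 0.0], [-0.094, -0.996, -0.0], [0.0, 0.0, -1.0]]
wrist_force: [0.9, -2.3, -0.1]
gripper_width: 0.344
gripper_force: 1.2
```

```bash
python3 -c "
from h import *
tilt()"
```

```text
t 13.78 tcp along,across,z [-96.   -0.7  85.7] F [-0.6 -2.8  0.6]
[222.6 219.8] 16 near 125.6 94.9 edge -0.6 tilt 0.198
[222.6 219.8] 16 back 105.4 71.9 edge 19.6 tilt 0.018
```

Contact at 2.5 N, and the arm seems to have slid about 0.8 mm. Backing off and checking.

Emit:
step_arm --targets "0 0.5 0 0; 0 0.3 0 0; 0 0 -1 0; 0 0 -1.5 0; 0 0 -2 0; 0 0 0 0; 0 0 0 0; 0 0 0 0; 0 0 0 0; 0 0 0 0; 0 0 0 0; 0 0 0 0"

```text
time_s: 14.78
tcp_pos: [0.6194, -0.1483, 0.13]
ee_rot: [[0.996, -0.094, -0.001], [-0.094, -0.996, 0.0], [-0.001, 0.0, -1.0]]
wrist_force: [-0.9, -0.5, -0.1]
gripper_width: 0.342
gripper_force: 0.0
```

Emit:
step_arm --targets "0 0 0 0; 0 0 0 0; 0 0 0 0; 0 0 0 0; 0 0 0 0; 0 0 0 0"

```text
time_s: 15.28
tcp_pos: [0.6196, -0.1483, 0.1306]
ee_rot: [[0.996, -0.094, 0.0], [-0.094, -0.996, -0.0], [0.0, 0.0, -1.0]]
wrist_force: [-0.3, 0.0, 0.6]
gripper_width: 0.349
gripper_force: 0.0
```

```bash
python3 -c "
from h import *
tilt();tilt();tilt();d=tilt();cv2.imwrite('pics/raw2.png',d['frame'])
cv2.imwrite('pics/i.png',cv2.resize(d['frame'][140:260,190:350],(800,600),interpolation=cv2.INTER_CUBIC))"
```

```text
t 15.33 tcp along,across,z [-103.7   -0.7  130.6] F [0.6 0.9 0.2]
[223.2 221.6] 16 near 124.3 89.9 edge 0.7 tilt 0.16
[223.2 221.6] 16 back 104.0 66.6 edge 21.0 tilt -0.032
t 15.38 tcp along,across,z [-103.7   -0.7  130.6] F [-0.2 -0.1 -0.4]
[223.1 221.6] 17 near 124.5 90.0 edge 0.5 tilt 0.161
[223.1 221.6] 17 back 104.2 66.8 edge 20.8 tilt -0.031
t 15.43 tcp along,across,z [-103.7   -0.7  130.6] F [ 0.  -0.5 -0.1]
[223.1 221.7] 15 near 124.4 89.7 edge 0.6 tilt 0.158
[223.1 221.7] 15 back 104.2 66.4 edge 20.8 tilt -0.034
t 15.48 tcp along,across,z [-103.7   -0.7  130.6] F [-0.7 -0.1 -0.6]
[223.1 221.6] 17 near 124.5 90.0 edge 0.5 tilt 0.161
[223.1 221.6] 17 back 104.2 66.8 edge 20.8 tilt -0.031
```

View pics/i.png

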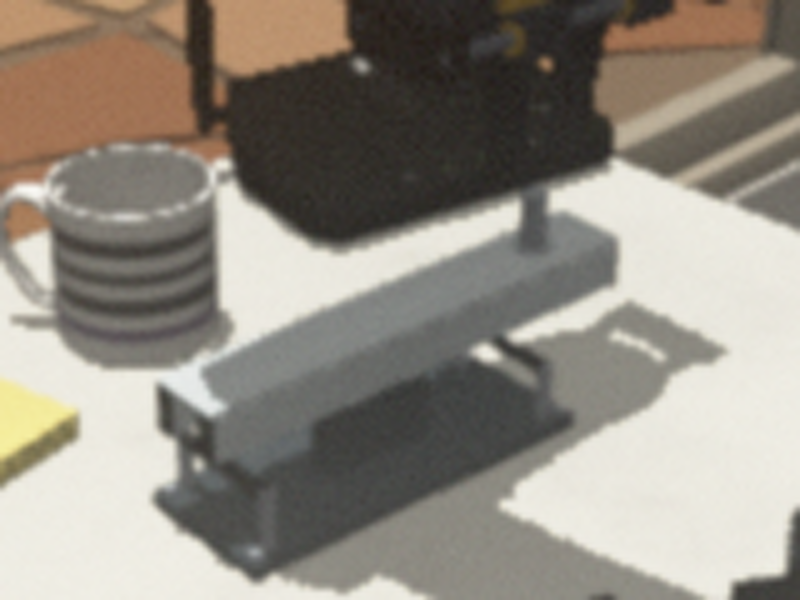

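The view shows the arm level, stud top at about (535,190) in the crop, clear of both rests; tilt is about −0.01 rad. On to the saddle: move so that the wrist camera looks down on it.

Emit:
step_arm --targets "0 0 -2.5 0; 0 0 -2.5 0; -3.1 -1.66 0 0; -3.1 -1.66 0 0; -3.1 -1.66 0 0; -3.1 -1.66 0 0; -3.1 -1.66 0 0; -3.1 -1.66 0 0; -3.1 -1.66 0 0; -3.1 -1.66 0 0; 0 0 0 0; 0 0 0 0" --claw 3.5

```text
time_s: 16.48
tcp_pos: [0.3844, 0.008, 0.1813]
ee_rot: [[0.996, -0.091, 0.002], [-0.091, -0.996, 0.001], [0.002, -0.001, -1.0]]
wrist_force: [0.4, 0.1, 1.6]
gripper_width: 0.402
gripper_force: 0.0
```

```bash
python3 - <<'E'
from h import *
d=cv2.imread('pics/raw2.png'); D=cap('scene'); Z=lambda u,v:(190+u/5,140+v/5)
for n,a,b in [('bottom',(614,278),(214,466)),('top',(616,241),(214,412))]:
    p=onpl(D,[Z(*a),Z(*b)],.02); q=p[1]-p[0]; print(n,p.round(1).tolist(),'tilt',(q[1]/q[0]).round(3))
print('stud',onpl(D,[Z(536,190)],0)); tilt()
s=sense(); w=cap('wrist'); cv2.imwrite('pics/w2.png',w['frame']); print(s['tcp_pos'])
q=proj(w,[(.441,.007,.046),(.438,.007,.014)]); print('expect',q)
g=cv2.cvtColor(w['frame'],6); u,v=q[0].astype(int); x0,y0=max(u-80,0),max(v-80,0)
m=(g[y0:v+80,x0:u+80]<75).astype(np.uint8)
n,l,st,ce=cv2.connectedComponentsWithStats(m)
for i in range(1,n):
    if st[i,4]>150:
        c=np.argwhere(l==i)[:,::-1].astype(np.float32)+[x0,y0]; r_=cv2.minAreaRect(c.astype(np.float32)); print(st[i]+[x0,y0,0,0,0],r_)
        h=cv2.convexHull(c.astype(np.float32))[:,0]; print(cv2.approxPolyDP(h,3,True)[:,0].tolist())
E
```

```text
bottom [[-142.8, 61.1], [104.4, 54.3]] tilt -0.028
top [[-142.3, 82.2], [103.1, 81.5]] tilt -0.003
stud [[-104.67195041  114.42224568]]
t 16.58 tcp along,across,z [ 29.2 246.6 181.1] F [ 1.1  0.  -0.9]
[223.2 221.8] 16 near 124.3 89.4 edge 0.7 tilt 0.156
[223.2 221.8] 16 back 104.1 66.1 edge 20.9 tilt -0.037
[0.38600585 0.00748979 0.1810974 ]
expect [[276.52572127 147.5994583 ]
 [277.25332371 147.76770968]]
[265 120  21  53 567] ((275.2842102050781, 146.04327392578125), (11.777887344360352, 51.77961730957031), 11.040940284729004)
[[282.0, 121.0], [285.0, 123.0], [276.0, 172.0], [265.0, 168.0], [274.0, 123.0]]
[335 148  21  26 335] ((348.1050720214844, 160.05731201171875), (24.50126838684082, 16.440589904785156), 28.610458374023438)
[[355.0, 173.0], [336.0, 162.0], [342.0, 148.0], [355.0, 155.0]]
```

```bash
python3 - <<'E'
from h import *
w=cap('wrist'); s=sense(); print(w['eye'])
g=cv2.cvtColor(w['frame'],6); m=(g[115:178,255:300]<100).astype(np.uint8)
n,l,st,ce=cv2.connectedComponentsWithStats(m); i=1+st[1:,4].argmax()
c=(np.argwhere(l==i)[:,::-1]+[255,115]).astype(float)
W=onz(w,c,.019)[:,:2]; rr=cv2.minAreaRect((W*1e3).astype(np.float32)); print(st[i],rr, cv2.boxPoints(rr).round(1).tolist())
q,_,_=np.linalg.svd((W-W.mean(0)).T@(W-W.mean(0))); u=q[:,0]*np.sign(q[0,0]); a=(W-W.mean(0))@u
print('dir deg',np.degrees(np.arctan2(u[1],u[0])),'mid',(W.mean(0)+u*(a.max()+a.min())/2)*1e3,'len',1e3*np.ptp(a))
R=np.array(s['ee_rot']);ctr=np.r_[np.array(rr[0])/1e3,.019]; print('tool shift mm',R.T@(ctr-s['tcp_pos'])*1e3,'tool x deg',np.degrees(np.arctan2(R[1,0],R[0,0])))
E
```

```text
[ 4.66803887e-01 -3.76710701e-04  3.43341323e-01]
[  9   5  22  54 652] ((439.63140869140625, 8.969974517822266), (14.396842002868652, 55.12812042236328), 73.13058471679688) [[411.20001220703125, 10.100000381469727], [463.8999938964844, -5.900000095367432], [468.1000061035156, 7.900000095367432], [415.29998779296875, 23.899999618530273]]
dir deg -16.20166405326381 mid [439.61746537   9.05158654] len 55.150838896525165
tool shift mm [ 52.99558297  -6.9648609  161.67670326] tool x deg -5.470455222316883
```

Emit:
step_arm --targets "2.65 -0.35 0 0; 2.65 -0.35 0 0; 0 0 3 5.5; 0 0 3 5.5; 0 0 3 0; 0 0 3 0; 0 0 0 0; 0 0 0 0"

```text
time_s: 17.35
tcp_pos: [0.4384, 0.0083, 0.0594]
ee_rot: [[0.959, -0.284, -0.004], [-0.284, -0.959, -0.002], [-0.003, 0.003, -1.0]]
wrist_force: [0.4, 0.2, 0.8]
gripper_width: 0.407
gripper_force: 0.0
```

```bash
python3 - <<'E'
from h import *
s=sense(); R=np.array(s['ee_rot']); print(s['time_s'],s['tcp_pos'],R.T@(np.array([.4396,.009,.021])-s['tcp_pos'])*1e3,np.degrees(np.arctan2(R[1,0],R[0,0])))
E
```

```text
17.35 [0.43843132 0.00825952 0.05937492] [ 1.04024614 -1.1623718  38.36815321] -16.477336635354142
```

Aligned; descend and grip.

Emit:
step_arm --targets "0.1 -0.1 2 0; 0 0 1.8 0; 0 0 0 0; 0 0 0 0"

```text
time_s: 17.68
tcp_pos: [0.4411, 0.01, 0.0237]
ee_rot: [[0.959, -0.282, 0.001], [-0.282, -0.959, 0.0], [0.001, -0.001, -1.0]]
wrist_force: [0.3, -0.2, -0.5]
gripper_width: 0.401
gripper_force: 0.0
```

Emit:
step_arm --targets "0 0 0 0; 0 0 0 0; 0 0 0 0; 0 0 0 0; 0 0 0 0; 0 0 0 0" --claw 0.8

```text
time_s: 18.18
tcp_pos: [0.4402, 0.01, 0.0231]
ee_rot: [[0.959, -0.282, 0.001], [-0.282, -0.959, 0.0], [0.001, -0.0, -1.0]]
wrist_force: [-1.5, 0.5, 5.5]
gripper_width: 0.135
gripper_force: 30.0
```

Emit:
step_arm --targets "0 0 -1 0; 0 0 -3 0; 0 0 -4 0; 0 0 -4 0; 0 0 -1.5 -5.5; 0 0 0 -5.5; 0 0 0 0; 0 0 0 0"

```text
time_s: 18.85
tcp_pos: [0.4393, 0.0098, 0.1573]
ee_rot: [[0.995, -0.097, -0.001], [-0.097, -0.995, 0.0], [-0.001, 0.0, -1.0]]
wrist_force: [0.4, -0.0, -0.3]
gripper_width: 0.135
gripper_force: 30.0
```

```bash
python3 - <<'E'
from h import *
s=sense(); R=np.array(s['ee_rot']); print(s['time_s'],s['tcp_pos'],np.degrees(np.arctan2(R[1,0],R[0,0])),s['gripper_width'],s['gripper_force'])
tilt()
w=cap('wrist'); cv2.imwrite('pics/w3.png',w['frame'])
t=s['tcp_pos']
# expected positions of the ends of the held saddle bridge (7 mm below TCP .. top at -2mm)
for h in (-.002,-.021): print(proj(w,[t+R@[x,0,-h] for x in (-.028,.028)]).round(1).tolist())
g=cv2.cvtColor(w['frame'],6); 
# is anything dark left on the desk at the old place?
p=proj(w,[(.4396,.009,.019)])[0]; print('old place px',p)
d=cap('scene'); q=proj(d,[(.4396,.009,.02)])[0].astype(int); print('scene old place gray',cv2.cvtColor(d['frame'],6)[q[1]-2:q[1]+3,q[0]-2:q[0]+3].mean())
E
```

```text
18.85 [0.43931057 0.00982675 0.15725758] -5.5610462791228645 0.13472646645618672 29.99966472387314
t 18.9 tcp along,across,z [ 36.5 194.  156.8] F [ 0.  -0.6 -0.3]
[223.1 221.7] 16 near 124.6 89.8 edge 0.4 tilt 0.159
[223.1 221.7] 16 back 104.4 66.6 edge 20.6 tilt -0.033
[[281.0, 300.5], [281.1, 215.7]]
[[281.0, 284.6], [281.1, 206.5]]
old place px [281.79480407 200.35957417]
scene old place gray 140.92
```

Emit:
step_arm --targets "2.6 0.85 0 0; 2.6 0.85 0 0; 2.6 0.85 0 0; 2.6 0.85 0 0; 2.6 0.85 0 0; 0 0 0 0; 0 0 0 0; 0 0 0 0"

```text
time_s: 19.67
tcp_pos: [0.5642, -0.0447, 0.1563]
ee_rot: [[0.995, -0.095, -0.003], [-0.095, -0.995, -0.0], [-0.003, 0.001, -1.0]]
wrist_force: [0.9, -0.3, -0.1]
gripper_width: 0.136
gripper_force: 30.0
```

```bash
python3 - <<'E'
from h import *
s=sense(); R=np.array(s['ee_rot']); t=s['tcp_pos']; print(s['time_s'],t,np.degrees(np.arctan2(R[1,0],R[0,0])))
w=cap('wrist'); cv2.imwrite('pics/w4.png',w['frame']); g=cv2.cvtColor(w['frame'],6)
# profile along arm-perpendicular lines at several along positions, arm web top z=.084
for a in (-.07,-.03,.0,.04,.08):
    ys=np.arange(-.05,.051,.001); P=np.array([C+X*a-Y*y+[0,0,.084] for y in ys]); uv=proj(w,P)
    v=cv2.remap(g,uv[:,:1].astype(np.float32),uv[:,1:].astype(np.float32),1)[:,0].astype(int)
    print(a,'rows',uv[[0,-1]].round().tolist()); print(v.tolist())
p=proj(w,[t+R@[.028,0,.004],t+R@[-.028,0,.004]]); print('bridge ends exp',p)
for u in (-8,8): print(u,g[int(p[0,1])-15:int(p[1,1])+15,int(p[0,0])+u].tolist())
E
```

```text
19.6667 [ 0.56424457 -0.04474661  0.15627253] -5.468078069885369
-0.07 rows [[360.0, 205.0], [370.0, 72.0]]
[114, 111, 115, 115, 114, 115, 115, 116, 113, 113, 112, 113, 113, 112, 114, 111, 114, 114, 113, 112, 113, 114, 116, 113, 126, 143, 138, 102, 62, 43, 73, 144, 181, 192, 195, 195, 193, 191, 187, 187, 191, 194, 195, 192, 191, 193, 194, 194, 195, 195, 196, 191, 192, 192, 193, 192, 193, 191, 190, 191, 192, 194, 194, 193, 193, 192, 188, 191, 189, 189, 177, 120, 43, 28, 33, 34, 32, 45, 75, 102, 135, 147, 123, 83, 94, 161, 186, 188, 188, 190, 189, 188, 189, 189, 189, 189, 188, 188, 189, 188, 189]
-0.03 rows [[311.0, 205.0], [315.0, 71.0]]
[120, 116, 116, 115, 115, 115, 116, 118, 117, 120, 116, 117, 118, 118, 117, 114, 117, 116, 118, 114, 116, 118, 117, 119, 102, 71, 47, 46, 42, 48, 101, 166, 191, 194, 199, 196, 195, 193, 190, 192, 194, 197, 198, 197, 196, 196, 196, 198, 196, 196, 199, 197, 196, 196, 196, 194, 194, 194, 195, 194, 194, 197, 194, 197, 197, 196, 192, 194, 192, 191, 169, 108, 87, 84, 85, 85, 85, 87, 86, 85, 86, 88, 86, 81, 100, 159, 188, 190, 188, 189, 189, 189, 189, 189, 1
[... 1913 characters left out ...]
, 13, 33, 43, 29, 32, 36, 40, 28, 31, 29, 34, 27, 10, 13, 0, 15, 19, 16, 8, 28, 14, 27, 0, 20, 5, 15, 12, 21, 8, 25, 12, 13, 11, 20, 5, 5, 15, 29, 37, 33, 36, 41, 43, 41, 40, 49, 44, 42, 48, 50, 52, 51, 56, 54, 59, 46, 54, 51, 53, 51, 55, 51, 51, 100]
8 [115, 118, 118, 117, 118, 121, 107, 87, 41, 2, 8, 22, 16, 3, 17, 24, 9, 13, 15, 22, 14, 18, 9, 13, 19, 13, 22, 21, 16, 22, 25, 14, 30, 27, 13, 21, 30, 2, 17, 20, 25, 16, 23, 13, 5, 17, 0, 9, 1, 12, 16, 38, 51, 42, 33, 42, 47, 27, 30, 34, 47, 34, 18, 2, 10, 17, 16, 15, 5, 4, 9, 0, 24, 15, 15, 5, 23, 3, 28, 9, 16, 19, 21, 18, 21, 16, 15, 34, 39, 25, 37, 37, 41, 43, 39, 45, 48, 41, 43, 48, 51, 50, 45, 53, 47, 53, 53, 52, 55, 57, 53, 49, 54, 100]
```

```bash
python3 - <<'E'
from h import *
w=cap('wrist'); s=sense(); g=cv2.cvtColor(w['frame'],6).astype(int)
for row in (98,101,104):
    L=g[row]; k=np.where(np.abs(np.diff(cv2.GaussianBlur(L.astype(np.float32)[None],(5,1),0)[0]))>14)[0]
    P=onz(w,[(c+.5,row) for c in k],.01); print(row,[(int(c),int(L[c-3]),int(L[c+4]),round(float((p-C)@X)*1e3,1),round(float((p-C)@Y)*1e3)) for c,p in zip(k,P)])
R=np.array(s['ee_rot']); print('to target (C, above):',R.T@(C+[0,0,.093]-s['tcp_pos'])*1e3)
E
```

```text
98 [(2, 180, 174, 272.8, -40), (3, 73, 182, 271.8, -40), (4, 43, 183, 270.7, -40), (5, 15, 184, 269.6, -40), (6, 30, 184, 268.6, -40), (171, 190, 138, 101.0, -37), (172, 192, 147, 100.0, -37), (178, 138, 75, 94.1, -37), (179, 147, 77, 93.1, -37), (180, 146, 84, 92.2, -37), (366, 80, 141, -88.3, -37), (367, 79, 135, -89.2, -37), (375, 125, 190, -97.1, -37), (376, 112, 191, -98.0, -37), (377, 93, 191, -99.0, -37)]
101 [(0, 180, 36, 275.7, -37), (1, 185, 93, 274.6, -37), (2, 184, 154, 273.5, -37), (3, 171, 179, 272.5, -37), (4, 120, 181, 271.4, -37), (5, 45, 181, 270.3, -37), (6, 5, 184, 269.3, -37), (172, 189, 80, 100.3, -34), (173, 189, 81, 99.3, -34), (174, 186, 113, 98.3, -34), (175, 173, 142, 97.3, -34), (177, 134, 131, 95.4, -34), (178, 103, 80, 94.4, -34), (180, 81, 52, 92.4, -34), (181, 113, 55, 91.4, -34), (182, 142, 54, 90.4, -34), (364, 64, 131, -86.5, -34), (365, 61, 111, -87.5, -34), (375, 107, 188, -97.3, -34), (376, 130, 189, -98.3, -34)]
104 [(0, 182, 14, 276.4, -34), (1, 181, 28, 275.3, -34), (2, 181, 105, 274.3, -34), (3, 180, 160, 273.2, -34), (4, 164, 183, 272.1, -34), (5, 110, 183, 271.0, -34), (6, 49, 185, 270.0, -34), (7, 14, 183, 268.9, -34), (171, 189, 51, 101.5, -31), (172, 188, 31, 100.5, -31), (173, 192, 39, 99.5, -31), (174, 190, 41, 98.6, -31), (175, 181, 60, 97.6, -31), (178, 51, 43, 94.6, -31), (192, 51, 86, 80.9, -31), (367, 54, 32, -89.7, -31), (368, 67, 51, -90.7, -31), (372, 37, 162, -94.6, -31), (373, 36, 184, -95.6, -31), (374, 32, 188, -96.5, -31), (375, 51, 190, -97.5, -31), (376, 77, 190, -98.5, -31)]
to target (C, above): [64.35354004 -5.46401242 64.10729506]
```

Emit:
step_arm --targets "2.2 -0.22 0 0; 2.2 -0.22 0 0; 2.17 -0.21 0 0; 0 0 2 0; 0 0 1.8 0; 0 0 0 0; 0 0 0 0; 0 0 0 0"

```text
time_s: 20.43
tcp_pos: [0.6316, -0.0441, 0.1209]
ee_rot: [[0.996, -0.093, 0.002], [-0.093, -0.996, -0.0], [0.002, 0.0, -1.0]]
wrist_force: [0.3, -0.5, -0.5]
gripper_width: 0.131
gripper_force: 30.0
```

```bash
python3 - <<'E'
from h import *
s=sense(); R=np.array(s['ee_rot']); print(s['time_s'],s['tcp_pos'],'remaining',R.T@(C+.001*X+R@[.0013,0,0]+[0,0,.0931]-s['tcp_pos'])*1e3); tilt()
E
```

```text
20.4333 [ 0.63160924 -0.04407309  0.12091458] remaining [-1.50713214  0.18554309 27.80975012]
t 20.48 tcp along,across,z [  1.2  -3.1 121.3] F [ 1.5 -0.2  0.3]
[223.  221.8] 20 near 124.9 89.7 edge 0.1 tilt 0.158
[223.  221.8] 20 back 104.7 66.4 edge 20.3 tilt -0.034
```

Emit:
step_arm --targets "-0.15 0 0.5 0; 0 0 0.5 0; 0 0 0 0; 0 0 0 0"

```text
time_s: 20.82
tcp_pos: [0.6295, -0.0443, 0.1093]
ee_rot: [[0.996, -0.094, -0.001], [-0.094, -0.996, -0.0], [-0.001, 0.0, -1.0]]
wrist_force: [0.5, 0.1, 0.6]
gripper_width: 0.135
gripper_force: 30.0
```

```bash
python3 - <<'E'
from h import *
s=sense(); R=np.array(s['ee_rot']); t=s['tcp_pos']; print(s['time_s'],t,'remaining',R.T@(C+.001*X+R@[.0013,0,0]+[0,0,.0931]-t)*1e3)
w=cap('wrist'); g=cv2.cvtColor(w['frame'],6)
def prof(a,z,ys):
    uv=proj(w,[C+X*a-Y*y+[0,0,z] for y in ys]); return cv2.remap(g,uv[:,:1].astype(np.float32),uv[:,1:].astype(np.float32),1)[:,0].astype(int).tolist()
ys=np.arange(.012,.042,.001)
for a in (-.04,-.03,.03,.04,.05): print('arm',a,prof(a,.084,ys))
al=(t-C)@X
for k in (-.004,0,.004): print('saddle legs',prof(al+k,t[2]-.023,ys))
E
```

```text
20.8167 [ 0.62952969 -0.0442662   0.10933476] remaining [ 0.60380576 -0.19852557 16.23516211]
arm -0.04 [124, 125, 127, 123, 122, 120, 123, 119, 110, 94, 84, 82, 84, 79, 80, 79, 73, 54, 45, 48, 49, 48, 48, 47, 52, 53, 44, 51, 46, 50]
arm -0.03 [124, 128, 126, 124, 122, 122, 122, 123, 109, 96, 85, 81, 82, 79, 80, 79, 75, 55, 50, 53, 47, 50, 49, 48, 48, 49, 48, 50, 49, 52]
arm 0.03 [124, 127, 130, 128, 122, 125, 127, 122, 109, 93, 86, 82, 81, 81, 80, 78, 69, 55, 54, 51, 51, 49, 55, 52, 46, 52, 52, 50, 50, 54]
arm 0.04 [126, 126, 129, 128, 123, 123, 124, 124, 110, 95, 85, 83, 78, 84, 81, 79, 64, 52, 51, 50, 52, 50, 49, 50, 53, 47, 49, 47, 50, 53]
arm 0.05 [125, 127, 129, 126, 123, 124, 124, 124, 110, 93, 81, 77, 82, 83, 81, 76, 66, 51, 50, 46, 50, 49, 48, 47, 46, 49, 47, 49, 52, 49]
saddle legs [23, 22, 25, 16, 17, 21, 23, 26, 25, 23, 18, 18, 20, 6, 13, 9, 23, 44, 40, 46, 47, 49, 51, 54, 51, 51, 49, 49, 48, 50]
saddle legs [20, 24, 17, 22, 24, 18, 26, 31, 22, 5, 21, 14, 6, 10, 11, 11, 26, 40, 42, 49, 49, 51, 48, 51, 51, 49, 47, 54, 49, 49]
saddle legs [18, 28, 10, 23, 19, 22, 24, 17, 23, 21, 21, 13, 6, 1, 11, 15, 28, 39, 39, 48, 52, 50, 53, 49, 50, 51, 50, 54, 50, 57]
```

Leg edge 28.2 against arm edge 20.7 (ideal difference 8 mm): shift 0.5 mm and lower.

Emit:
step_arm --targets "0.05 0 0.5 0; 0 0 0.5 0; 0 0 0.3 0; 0 0 0.1 0; 0 0 0 0; 0 0 0 0; 0 0 0 0"

```text
time_s: 21.45
tcp_pos: [0.6305, -0.0443, 0.0957]
ee_rot: [[0.996, -0.094, 0.0], [-0.094, -0.996, -0.0], [0.0, 0.0, -1.0]]
wrist_force: [-0.7, 0.1, 0.5]
gripper_width: 0.136
gripper_force: 30.0
```

```bash
python3 - <<'E'
from h import *
s=sense(); R=np.array(s['ee_rot']); t=s['tcp_pos']; print(s['time_s'],t,'remaining',R.T@(C+.001*X+R@[.0013,0,0]+[0,0,.0931]-t)*1e3); tilt()
E
```

```text
21.45 [ 0.63052705 -0.04426174  0.09568971] remaining [-0.39973377 -0.09780583  2.58908802]
t 21.5 tcp along,across,z [ 0.9 -1.7 95.8] F [ 0.4 -1.   0.7]
[223. 222.] 21 near 124.8 89.2 edge 0.2 tilt 0.153
[223. 222.] 21 back 104.6 65.9 edge 20.4 tilt -0.039
```

Emit:
step_arm --targets "0 0 0.1 0; 0 0 0.08 0; 0 0 0 0; 0 0 0 0; 0 0 0 0"

```text
time_s: 21.92
tcp_pos: [0.6303, -0.0442, 0.0938]
ee_rot: [[0.996, -0.094, 0.0], [-0.094, -0.996, 0.0], [0.0, -0.0, -1.0]]
wrist_force: [0.6, 0.1, -0.5]
gripper_width: 0.139
gripper_force: 30.0
```

```bash
python3 -c "
from h import *
tilt();tilt()"
```

```text
t 21.97 tcp along,across,z [ 0.9 -1.5 93.8] F [ 0.6  0.1 -1.3]
[223.  221.7] 19 near 124.8 89.9 edge 0.2 tilt 0.16
[223.  221.7] 19 back 104.5 66.7 edge 20.5 tilt -0.032
t 22.02 tcp along,across,z [ 0.9 -1.5 93.8] F [ 0.5 -0.4 -0.6]
[223.  221.7] 21 near 124.8 90.0 edge 0.2 tilt 0.16
[223.  221.7] 21 back 104.5 66.7 edge 20.5 tilt -0.031
```

Emit:
step_arm --targets "0 0 0.05 0; 0 0 0 0; 0 0 0 0"

```text
time_s: 22.27
tcp_pos: [0.6303, -0.0443, 0.0932]
ee_rot: [[0.996, -0.094, -0.0], [-0.094, -0.996, -0.0], [-0.0, 0.0, -1.0]]
wrist_force: [-0.3, -0.1, -1.0]
gripper_width: 0.137
gripper_force: 30.0
```

Emit:
step_arm --targets "0 0 0 0; 0 0 0 0; 0 0 0 0; 0 0 0 0; 0 0 0 0; 0 0 -0.3 0; 0 0 -1 0; 0 0 -2 0; 0 0 -3 0; 0 0 -3 0; 0 0 0 0; 0 0 0 0" --claw 2.4

```text
time_s: 23.27
tcp_pos: [0.6318, -0.0441, 0.1898]
ee_rot: [[0.996, -0.094, 0.007], [-0.094, -0.996, 0.001], [0.006, -0.001, -1.0]]
wrist_force: [-0.2, 0.4, -0.4]
gripper_width: 0.273
gripper_force: 0.0
```

Emit:
step_arm --targets "-3 0 0 0; -3 0 0 0; 0 0 0 0; 0 0 0 0; 0 0 0 0; 0 0 0 0; 0 0 0 0; 0 0 0 0; 0 0 0 0; 0 0 0 0; 0 0 0 0; 0 0 0 0"

```text
time_s: 24.27
tcp_pos: [0.5707, -0.0386, 0.1862]
ee_rot: [[0.996, -0.094, -0.0], [-0.094, -0.996, -0.0], [-0.0, 0.0, -1.0]]
wrist_force: [-0.3, -0.1, 0.1]
gripper_width: 0.273
gripper_force: 0.0
```

```bash
python3 - <<'E'
from h import *
tilt();d=tilt()
cv2.imwrite('pics/end.png',d['frame'])
# grip block top (expected at z=.088+.028=.116 above ridge)
q=proj(d,[C+.001*X+[0,0,z] for z in (.089,.116)]); print('scene exp',q.round(1).tolist())
g=cv2.cvtColor(d['frame'],6); u,v=q.mean(0).astype(int); print(g[v-12:v+14,u-14:u+14:1])
w=cap('wrist'); gw=cv2.cvtColor(w['frame'],6); q=proj(w,[C+.001*X+[0,0,.116]])[0]; x0,y0=(q-60).astype(int)
m=(gw[max(y0,0):y0+120,x0:x0+120]<60).astype(np.uint8); n,l,st,ce=cv2.connectedComponentsWithStats(m)
for i in range(1,n):
    if st[i,4]>80:
        c=(np.argwhere(l==i)[:,::-1]+[x0,max(y0,0)]).astype(float); W=onz(w,c,.089); rr=cv2.minAreaRect(np.c_[(W-C)@X,(W-C)@Y].astype(np.float32)*1000); print(st[i,4],rr)
E
```

```text
t 24.32 tcp along,across,z [  0.8  58.5 186.2] F [ 0.3  0.7 -0.7]
[223.1 221.7] 18 near 124.6 89.9 edge 0.4 tilt 0.16
[223.1 221.7] 18 back 104.4 66.7 edge 20.6 tilt -0.032
t 24.37 tcp along,across,z [  0.8  58.4 186.3] F [-0.3 -0.5  0.1]
[223.2 221.8] 16 near 124.3 89.4 edge 0.7 tilt 0.156
[223.2 221.8] 16 back 104.1 66.1 edge 20.9 tilt -0.037
scene exp [[263.6, 200.9], [263.6, 190.5]]
[[ 49  48  50  51  50  47  50  46  51  44  48  45  49  49  42  45  48  48
   47  51  49  50  51  54  64  79  81  94]
 [ 53  48  51  47  49  46  48  45  48  46  48  45  47  46  44  48  49  53
   47  54  56  57  75  87 101 117 130 150]
 [ 74  58  51  48  46  49  43  44  51  46  48  47  47  49  48  52  48  58
   65  76  92  97 117 131 152 162 178 209]
 [120  88  64  54  50  52  47  45  46  48  49  53  50  54  58  75  83  94
  107 119 133 148 164 179 210 220 223 228]
 [179 146 112  79  69  67  61  55  50  51  56  60  76  89  98 114 125 134
  155 162 178 210 220 221 227 230 230 231]
 [224 211 169 129 111 105  94  83  80  81  85  86 103 110 123 142 161 179
  211 220 223 229 231 230 231 230 232 230]
 [230 23
[... 1742 characters left out ...]
177]
 [227 231 232 233 232 230 230 230 231 233 231 225 213 166 126  84  62  56
   61  60  59  77 108 142 172 169 151 125]
 [231 232 231 232 231 230 232 232 232 232 232 232 230 223 206 155 107  76
   59  58  59  58  57  78 105 118 110 106]
 [233 230 231 231 231 232 231 233 233 234 235 233 234 231 229 217 184 138
   91  59  55  53  51  62  84 102 103 103]
 [231 231 232 232 233 233 231 233 233 233 234 233 232 232 231 229 215 186
  129  73  55  56  53  60  76  97 103 106]
 [232 232 231 231 233 235 234 233 233 231 233 232 231 229 224 214 182 155
  119  78  53  54  52  59  75  97 105 105]]
1385 ((1.5333824157714844, -2.1724681854248047), (103.66100311279297, 54.03183364868164), 0.0485452376306057)
```

Emit:
step_arm --targets "0 0 0 0; 0 0 0 0; 0 0 0 0; 0 0 0 0; 0 0 0 0; 0 0 0 0; 0 0 0 0; 0 0 0 0; 0 0 0 0; 0 0 0 0; 0 0 0 0; 0 0 0 0"

```text
time_s: 25.42
tcp_pos: [0.5706, -0.0386, 0.1863]
ee_rot: [[0.996, -0.094, 0.0], [-0.094, -0.996, 0.0], [0.0, -0.0, -1.0]]
wrist_force: [-0.3, 0.0, -0.7]
gripper_width: 0.278
gripper_force: 0.0
```

```bash
python3 -c "
from h import *
tilt();print(r.finish_job())"
```

```text
t 25.47 tcp along,across,z [  0.8  58.5 186.2] F [ 0.7 -0.6  0. ]
[223.1 221.6] 18 near 124.6 90.0 edge 0.4 tilt 0.161
[223.1 221.6] 18 back 104.4 66.8 edge 20.6 tilt -0.031
the job is handed in; nothing more can be done
None
```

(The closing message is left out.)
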